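Stand the two hand files in the twin-tube file stand

ROBOT

A 6-joint arm with a two-finger parallel gripper is mounted at the origin on the work surface. World frame = base frame: x ahead of the robot, y to its left, z up, the work surface at z = 0. Lengths are in m, angles in rad, forces in N, time in s.
With the tool pointing down it reaches from about 0.3 to 0.875 m from the base axis. Payload 6.4 kg.
Tool frame: the origin (TCP) lies between the finger pads; the fingertips stand ctrl.tip_extent ahead of it and the grasp point (between the pads) is the TCP (ctrl.tip_extent is the distance from the TCP to the fingertips, in m); z points along the fingers, y is the line along which they close (so a half turn about z gives the same grasp; the last joint's range is limited). The gripper opens to 85 mm and grips with 20 to 120 N. Pads are 22 mm wide; open, the fingers measure 114 mm over their backs; the gripper's body (76 mm by 85 mm) begins 54 mm behind the grasp point. The pads swing forward as they close: fully open they stand 13 mm farther back than shut.
Start: joints at [1.115, 0.181, 1.607, -0, 1.354, -0.206], TCP at [0.142, 0.557, 0.25] pointing down, gripper open.
Joint ranges: [-2.99, 2.99], [-0.89, 2.07], [0.3, 2.58], [-1.14, 4.28], [0, 2.63], [-3.12, 3.12]. Speed limits (rad/s): [2.57, 2.57, 3.01, 3.14, 3.14, 3.14].

INTERFACE

Orientations are given as a unit quaternion [w, x, y, z].
In Python, from bench import ctrl gives the robot as it stands.
- The arm moves only by the tool send_rows, never from a script. Its arguments are lists of equal length, an entry for each row: "dr": the turn, a rotation vector about the tool's x, y, z in units of 6 degrees (1.0 is 6 degrees), a list of three; "xyz": the shift along the tool's x, y, z in cm, a list of three; "jaw": the opening in per cent of the stroke, from 0 (shut) to 100 (fully open). In form: {"dr": [[wx, wy, wz], ...], "xyz": [[dx, dy, dz], ...], "jaw": [jaw, ...]}. A call has exactly 8 rows; each row is the pose to reach, as a shift and turn from the pose commanded when the call began, along the tool's axes at that moment; what a row does not reach only later rows make up. A row lasts 1/8 s, in which the tool goes at most 62.5 mm and 10.7 degrees, less where a joint would pass 70% of its speed; a pose out of reach is approached as far as the arm can. A call with a gripper value outside its range is refused whole. The fingers move at their own pace and stop on an object; the grip force is fixed at half the most. Time passes only in rows, so rows that repeat a pose let the fingers close, or fill a call up. It gives the time, the measured TCP pose, the force, the opening and the grip force at its end, in the units of the state.
- ctrl.get_obs(): the state, without advancing time (a new reading comes with each control period).
- ctrl.camera(name): name is "scene" or "side" or "wrist"; returns the picture (400x640x3 uint8, red, green, blue); there is no depth.
- ctrl.calibration(name): a dict with "camera_matrix" (3x3 intrinsics, pixels), "world_from_camera" (4x4, takes a point from camera to world coordinates). Camera axes: x right, y up, looking along -z (the intrinsics and any distortion apply to the point x, -y, -z); pixel columns grow to the right and rows downward; lengths in m; the calibration is good to about 2 mm. The wrist camera is an equidistant fisheye: a pixel r from the principal point sees the ray r / f radians off the axis. A picture is of the moment at which its call begins: read the wrist's pose just before it. calibration takes no time and is no camera call; for the wrist camera it gives the pose at the moment of the call.
- ctrl.hand_in(): hands the job in; it is judged then, once.
The state is a dict: "time_s": time; "q": joint angles; "dq": joint speeds; "joint_efforts": joint torques, N m; "eef_pos": TCP position; "eef_rot": TCP orientation; "wrist_force": force on the tool from outside, world axes, zero at the start; "torque": the same for the moment, N m; "opening": opening from 0.0 (shut) to 1.0 (fully open); "grasp_force": force on a finger pad.
Only numpy, scipy, OpenCV 4.12 (cv2) and the standard library are available. Lean on these libraries where they do the work, as an engineer would, in place of code of your own. Each camera call takes 0.05 s, during which the arm holds its last target. There are 200 camera calls.

TASK

The two hand files with wooden handles have been left on the sloped wooden rest. Put them away in the steel file stand: each file blade down in a tube of its own, its tip on the tube's floor, handle up. Do not shift the padlocks, oil bottle, small cup or screwdriver that lie around them.

Things in the scene. Friction and masses are not known exactly. Their poses are not given: they have to be found in the camera images.
- flat_file: Hand file with a flat dark steel blade 15 mm wide (y), 6 mm thick (x). Origin: centre of the blade tip; z runs from the tip through the handle. 174 mm long, 90 g: blade 100 mm, then a round wooden handle, 22 mm in diameter from 110 to 166 mm from the tip; balances at about 75 mm. Starts on the rest, sloping 55 degrees, tip down, handle free beyond the upper edge.
- square_file: Hand file with a square dark steel blade 6 by 6 mm. Origin: centre of the blade tip; z runs from the tip through the handle. 174 mm long, 90 g: blade 100 mm, then a round wooden handle, 22 mm in diameter from 110 to 166 mm from the tip; balances at about 75 mm. Starts on the rest, sloping 55 degrees, tip down, handle free beyond the upper edge.
- rest: Fixed wooden file rest, base 130 (x) by 160 (y) mm. Origin: centre of its underside. Its sloped face rises at 55 degrees towards +x, from a toe ledge at x = -0.030, z = 0.022 to its upper edge at x = 0.024, z = 0.099. The files lie in shallow grooves at y = +0.042 and -0.042, either file in either. Middle of a handle at the start: about x = 0.045, z = 0.137.
- stand: Fixed steel file stand: base plate 70 (x) by 150 (y) by 6 mm with two upright square tubes, closed below, open above. Origin: centre of its underside. Tube centres at y = +0.045 and -0.045; each 44 mm square outside, 36 mm inside, walls 4 mm, 112 mm deep, mouth 118 mm above the bench.
- tube_a (a point): Centre of the inner floor of the stand's tube at its +y end, 6 mm above the bench; z up, its mouth 112 mm above this point.
- tube_b (a point): Centre of the inner floor of the stand's tube at its -y end; as tube_a.
- padlock: Closed brass padlock, 50 mm wide, standing upright between the rest and the stand; bystander. Origin: centre of its underside.
- big_padlock: Closed dark steel padlock, 60 mm wide, standing upright on the robot's side; bystander. Origin: centre of its underside.
- oil: Small yellow plastic oil bottle with a red cap, 44 mm across, 105 mm tall; bystander. Origin: centre of its underside.
- tin: Small open steel cup, 64 mm across, 50 mm tall; bystander. Origin: centre of its underside.
- screwdriver: Screwdriver with a red handle lying near the robot; bystander, not a file. Origin: middle of the tool's underside.
Not all that is in view belongs to the job. What is shaped like the flat_file but green is not meant.

How it is judged:
By the outcome, as a careful person would: the job done as asked, in the order asked, and still so for the second after the job is handed in, with the robot touching nothing.
It also fails if it takes over 61 s, if anything falls off the work surface, if the arm or the gripper's body presses on something with over 40 N, if the wrist force passes 120 N, or if a joint passes its speed limit or range.

## Working session

There is one attempt and no reset: what is moved stays moved. The work goes in short steps, Python scripts to look and compute and a tool call to move; the robot and the scene stay as the last step left them, time stands still between calls to the robot, and variables do not carry over. Pictures are saved under pics/ and viewed, at most 13 in all, crops included, and the job is handed in when it is done.

Besides the shell and the picture viewer there is one more tool, called after "Request:" by a JSON object that holds its "fn" and its "kwargs", one argument or row to a line. send_rows: Moves the arm, as the interface text tells. Its arguments: {"type":"object","properties":{"dr":{"type":"array","items":{"type":"array","items":{"type":"number"}}},"xyz":{"type":"array","items":{"type":"array","items":{"type":"number"}}},"jaw":{"type":"array","items":{"type":"number"}}},"required":["dr","xyz","jaw"]}

```bash
mkdir -p pics; ls; python3 - <<'E'
from bench import ctrl
import cv2,numpy as np
print(ctrl.get_obs()['eef_rot'],ctrl.tip_extent)
for n in ("scene","side"):
    im=ctrl.camera(n); cv2.imwrite(f'pics/{n}0.png',im[...,::-1])
    c=ctrl.calibration(n); print(n,np.round(c["camera_matrix"],1).tolist(),np.round(c["world_from_camera"],3).tolist(),[k for k in c])
    np.save(f'{n}0.npy',im)
E
```

```text
pics
[-2.76998983e-04  1.24580614e-01  9.92209122e-01 -8.07893697e-04] 0.019
scene [[510.5, 0.0, 332.6], [0.0, 510.5, 205.7], [0.0, 0.0, 1.0]] [[-0.39, -0.691, 0.608, 1.367], [0.921, -0.298, 0.251, 0.527], [0.008, 0.658, 0.753, 1.132], [0.0, 0.0, 0.0, 1.0]] ['camera_matrix', 'world_from_camera']
side [[381.7, 0.0, 322.1], [0.0, 381.7, 204.1], [0.0, 0.0, 1.0]] [[0.965, 0.194, -0.176, 0.29], [-0.262, 0.748, -0.61, -0.473], [0.013, 0.634, 0.773, 0.867], [0.0, 0.0, 0.0, 1.0]] ['camera_matrix', 'world_from_camera']
```

View pics/scene0.png

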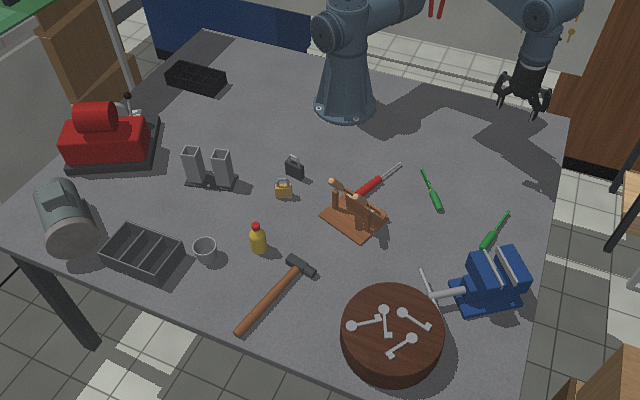

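View pics/side0.png

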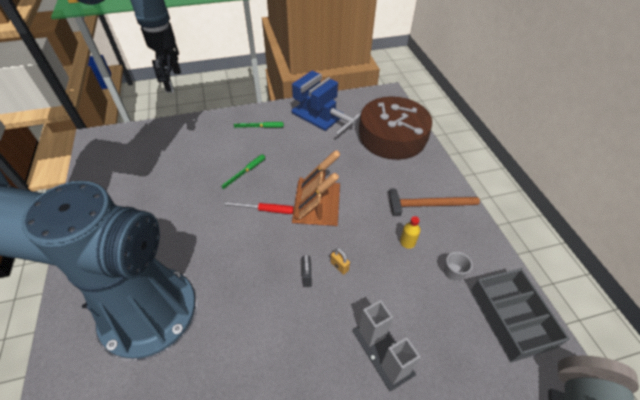

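The scene view shows the rest at about (355,210) with two wooden handles and the stand at about (208,168). In the side view they are at (318,190) and (388,340). The green files at (430,188) and (495,230) are decoys. Next is an enlarged crop.

```bash
python3 - <<'E'
import cv2,numpy as np
a=np.load('scene0.npy')[160:250,300:410,::-1]; b=np.load('side0.npy')[140:240,280:360,::-1]
c=np.load('scene0.npy')[135:200,170:250,::-1]; d=np.load('side0.npy')[295:395,345:425,::-1]
f=lambda i,s:cv2.resize(i,s,interpolation=cv2.INTER_CUBIC)
t=np.hstack([f(a,(440,360)),f(b,(288,360))]); u=np.hstack([f(c,(295,240)),f(d,(192,240)),np.zeros((240,241,3),np.uint8)])
cv2.imwrite('pics/crop.png',np.vstack([t,u]))
E
```

```text
(no output)
```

View pics/crop.png

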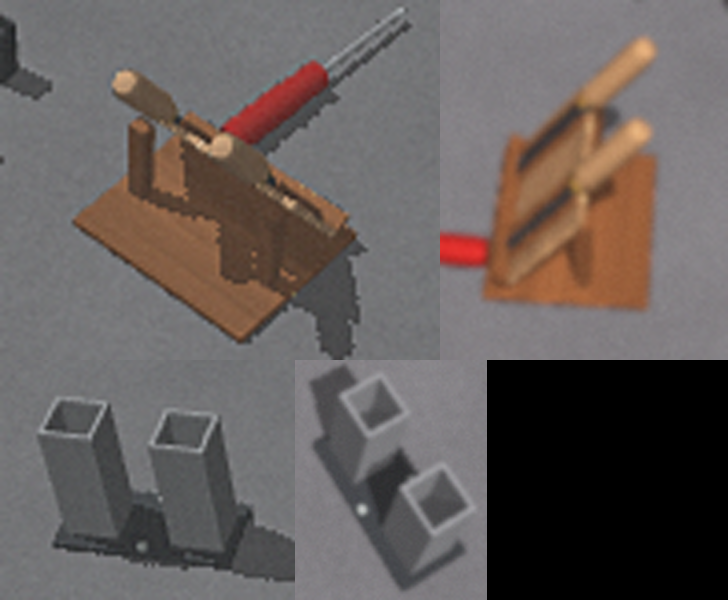

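Candidates: the two wooden-handled files on the rest, with handle ends at scene (331,180) and (355,196), against the green ones at scene (430,188) and (495,230). The wooden pair on the rest fits the description. Next I triangulate.

```bash
cat > h.py <<'E'
import numpy as np,cv2
from bench import ctrl
from scipy.spatial.transform import Rotation as R
def rays(name,px,cal=None):
    c=cal or ctrl.calibration(name);K=np.array(c["camera_matrix"]);T=np.array(c["world_from_camera"])
    p=(np.atleast_2d(px)-K[:2,2])/[K[0,0],K[1,1]]
    if name=="wrist":
        r=np.linalg.norm(p,axis=1,keepdims=True); d=np.c_[np.sin(r)*p/np.maximum(r,1e-9),np.cos(r)]
    else: d=np.c_[p,np.ones(len(p))]
    d=d*[1,-1,-1]; d=d@T[:3,:3].T
    return T[:3,3],d/np.linalg.norm(d,axis=1,keepdims=True)
def plane(name,px,z,cal=None):
    o,d=rays(name,px,cal); return o+d*((z-o[2])/d[:,2:])
def tri(o1,d1,o2,d2):
    A=sum(np.eye(3)-np.outer(d,d) for d in(d1,d2)); b=sum((np.eye(3)-np.outer(d,d))@o for o,d in((o1,d1),(o2,d2)))
    p=np.linalg.solve(A,b); return p,np.linalg.norm(np.cross(p-o1,d1))
def pose():
    s=ctrl.get_obs(); q=s["eef_rot"]; return np.array(s["eef_pos"]),R.from_quat([q[1],q[2],q[3],q[0]])
def move(pos,rot,p0=None,r0=None):
    "cm shift, 6deg turn in tool axes"
    p,r=pose() if p0 is None else (p0,r0)
    return np.round(r.inv().apply(np.array(pos)-p)*100,2),np.round((r.inv()*rot).as_rotvec()/np.radians(6),2)
E
python3 - <<'E'
from h import *
np.set_printoptions(precision=4,suppress=True)
sc=lambda l:(np.array(l,float))/4+[300,160]
sd=lambda l:(np.array(l,float)-[440,0])/3.6+[280,140]
A=sc([[125,82],[222,146]]);B=sd([[640,130],[645,42]])
for a,b in((A[0],B[0]),(A[1],B[1])):
    o1,d1=rays("scene",a);o2,d2=rays("side",b);print(tri(o1,d1[0],o2,d2[0]))
print('scene ends z.166',plane("scene",A,.162).tolist());print('side',plane("side",B,.162).tolist())
print('base scene',plane("scene",sc([[75,222],[242,342],[355,235]]),.008));print('side',plane("side",sd([[485,298],[650,308],[655,155],[510,137]]),.008))
ms=lambda l:(np.array(l,float)-[0,360])/3.6875+[170,135]
md=lambda l:(np.array(l,float)-[295,360])/2.4+[345,295]
L=[[52,398],[109,403],[97,440],[40,433]];Rr=[[165,410],[218,413],[206,450],[150,445]]
for l in(L,Rr):
    P=plane("scene",ms(l),.118);print('scene mouth',P.mean(0),P[:,:2].tolist())
for l in([[372,375],[410,408],[378,440],[340,408]],[[437,462],[472,500],[436,533],[401,497]]):
    P=plane("side",md(l),.118);print('side mouth',P.mean(0),P[:,:2].tolist())
E
```

```text
(array([0.5057, 0.1652, 0.1628]), np.float64(0.0020808006455494536))
(array([0.5347, 0.2463, 0.1661]), np.float64(0.000502300417201286))
scene ends z.166 [[0.5029119132756765, 0.16596957990917688, 0.16200000000000003], [0.5306441635982426, 0.24535332428701306, 0.16199999999999992]]
side [[0.5070999141366317, 0.16389412421264282, 0.16200000000000003], [0.5364253492917842, 0.2500066285208823, 0.16199999999999992]]
base scene [[0.5086 0.1303 0.008 ]
 [0.5614 0.2789 0.008 ]
 [0.4403 0.3193 0.008 ]]
side [[0.387  0.1606 0.008 ]
 [0.5084 0.119  0.008 ]
 [0.5587 0.2717 0.008 ]
 [0.4444 0.3227 0.008 ]]
scene mouth [ 0.5162 -0.2729  0.118 ] [[0.5031629290929306, -0.302442911114735], [0.4901936792808791, -0.2577809818913812], [0.5301945148523576, -0.2430617324324934], [0.5410923347896915, -0.2881423067966009]]
scene mouth [ 0.4926 -0.1868  0.118 ] [[0.47960177485996547, -0.21280839740983892], [0.46599429653845237, -0.17266305362503187], [0.5062729773572895, -0.15959887559800956], [0.5186695515064718, -0.20230525365396412]]
side mouth [ 0.4948 -0.1948  0.118 ] [[0.5026987120537574, -0.166174619706619], [0.523649002688901, -0.20300604019951857], [0.48718403604568217, -0.22227830078905686], [0.4655845542498974, -0.18761649228789162]]
side mouth [ 0.516  -0.2789  0.118 ] [[0.5277575095048799, -0.2522182001551643], [0.5429371589134993, -0.28802691025889665], [0.5049105617509697, -0.3041739428140202], [0.4885293096113266, -0.27108079747531033]]
```

```bash
cat >> h.py <<'E'
def rot(y,z):
    z=np.array(z,float)/np.linalg.norm(z); y=np.array(y,float); y-=z*(y@z); y/=np.linalg.norm(y)
    return R.from_matrix(np.c_[np.cross(y,z),y,z])
def restrot(yaw=np.radians(-19.3)):
    c,s=np.cos(yaw),np.sin(yaw); a=np.radians(55)
    return rot([-s,c,0],[-np.cos(a)*c,-np.cos(a)*s,-np.sin(a)])
E
python3 - <<'E'
from h import *
print(move([.58,.185,.27],restrot()))
E
```

```text
(array([-51.64, -25.19,  -2.03]), array([-0.27,  5.83,  0.8 ]))
```

Request:
{"fn": "send_rows", "kwargs": {
  "dr": [
    [0,0,0],
    [0,0.8,0.1],
    [0,1.6,0.2],
    [-0.1,2.4,0.3],
    [-0.1,3.3,0.4],
    [-0.2,4.2,0.6],
    [-0.2,5,0.7],
    [-0.27,5.83,0.8]
  ],
  "xyz": [
    [-6,-3,-4],
    [-12,-6,-5],
    [-18,-9,-5],
    [-24,-12,-5],
    [-30,-15,-5],
    [-36,-18,-5],
    [-42,-21,-4],
    [-48,-24,-3]
  ],
  "jaw": [100,100,100,90,80,70,70,70]
}}

```text
time_s: 1.1
eef_pos: [0.5132, 0.2357, 0.2863]
eef_rot: [-0.297, 0.16, 0.94, 0.052]
wrist_force: [0.4, 1.8, 0.5]
opening: 0.702
grasp_force: 0.0
```

```bash
python3 - <<'E'
from h import *
print(move([.58,.185,.27],restrot()),pose()[0],np.round(ctrl.get_obs()['q'],2),np.abs(ctrl.get_obs()['wrist_force']).max())
E
```

```text
(array([-7.46, -2.57, -3.26]), array([ 0.02, -0.02,  0.01])) [0.51320494 0.23568966 0.28634894] [ 0.09  0.47  1.28  0.26  1.95 -1.12] 1.7733679027009086
```

Request:
{"fn": "send_rows", "kwargs": {
  "dr": [
    [0,0,0],
    [0,0,0],
    [0,0,0],
    [0,0,0],
    [0,0,0],
    [0,0,0],
    [0,0,0],
    [0,0,0]
  ],
  "xyz": [
    [-2,-0.7,-1],
    [-4,-1.3,-2],
    [-6,-2,-3],
    [-7,-2.3,-3],
    [-7,-2.3,-3],
    [-7,-2.3,-3],
    [-7,-2.3,-3],
    [-7,-2.3,-3]
  ],
  "jaw": [70,70,70,70,70,70,70,70]
}}

```text
time_s: 2.1
eef_pos: [0.5742, 0.1914, 0.2712]
eef_rot: [-0.296, 0.159, 0.94, 0.051]
wrist_force: [0.4, -0.5, -1.0]
opening: 0.702
grasp_force: 0.0
```

```bash
python3 - <<'E'
from h import *
import pickle
print(pose()[0]); c=ctrl.calibration("wrist"); im=ctrl.camera("wrist"); pickle.dump((c,im),open('w1.pkl','wb'))
print(np.round(c["camera_matrix"],1).tolist(),np.round(c["world_from_camera"],3).tolist()); cv2.imwrite('pics/w1.png',im[...,::-1])
E
```

```text
[0.5742267  0.19140686 0.2712274 ]
[[309.7, 0.0, 325.0], [0.0, 309.7, 199.1], [0.0, 0.0, 1.0]] [[0.33, -0.896, 0.296, 0.586], [0.944, 0.312, -0.106, 0.187], [0.002, 0.315, 0.949, 0.414], [0.0, 0.0, 0.0, 1.0]]
```

View pics/w1.png

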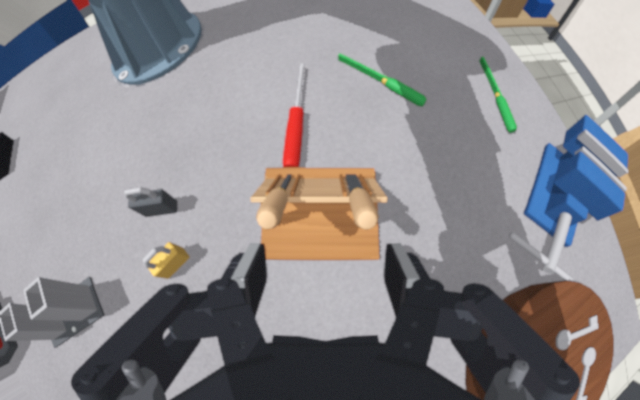

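The wrist view shows the handle ends at about (268,216) and (364,216), with blades going up to the toe. The base's near corners are at (262,260) and (381,259). I'll combine the views.

```bash
python3 - <<'E'
from h import *
import pickle
np.set_printoptions(precision=4,suppress=True)
c,im=pickle.load(open('w1.pkl','rb'))
W=np.array([[268,216],[364,216]]);S=np.array([[331.2,180.5],[355.5,196.5]]);D=np.array([[335.6,176.1],[336.9,151.7]])
for i in(0,1):
    ra=[rays("wrist",W[i],c),rays("scene",S[i]),rays("side",D[i])]
    A=0;b=0
    for o,d in ra:
        M=np.eye(3)-np.outer(d[0],d[0]);A=A+M;b=b+M@o
    p=np.linalg.solve(A,b);print(p,[np.linalg.norm(np.cross(p-o,d[0])) for o,d in ra])
print(plane("wrist",W,.164,c)); P=plane("wrist",[[262,260],[381,259],[376,168],[266,168]],.008,c);print(P,P.mean(0))
crop=im[150:270,240:400,::-1]; cv2.imwrite('pics/w1c.png',cv2.resize(crop,(800,600),interpolation=cv2.INTER_CUBIC))
E
```

```text
[0.5058 0.1649 0.1629] [np.float64(0.000283420787442323), np.float64(0.0021497536815068942), np.float64(0.001987377061672689)]
[0.5337 0.244  0.1659] [np.float64(0.0031791542096256888), np.float64(0.0023722025840052733), np.float64(0.0015567623498353113)]
[[0.5061 0.1647 0.164 ]
 [0.5326 0.2413 0.164 ]]
[[0.512  0.1253 0.008 ]
 [0.5626 0.2752 0.008 ]
 [0.4385 0.318  0.008 ]
 [0.3859 0.1674 0.008 ]] [0.4747 0.2215 0.008 ]
```

View pics/w1c.png

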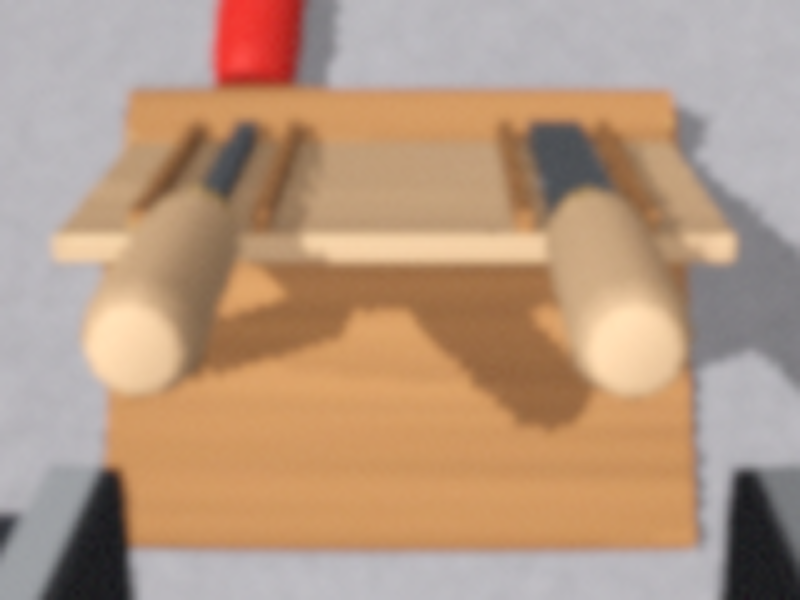

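```bash
python3 - <<'E'
from h import *
import pickle
np.set_printoptions(precision=4,suppress=True)
c,im=pickle.load(open('w1.pkl','rb'))
yaw=np.radians(-18.8);cs,sn=np.cos(yaw),np.sin(yaw);M=np.array([[cs,sn],[-sn,cs]])
f=lambda P:np.c_[(P[:,:2]-[.4737,.2215])@M.T,P[:,2]]
w=lambda l:np.array(l,float)/5+[240,150]
print('cap',f(plane("wrist",w([[135,347],[633,348]]),.1675,c)))
print('neck',f(plane("wrist",w([[212,190],[578,190]]),.111,c)))
print('tip',f(plane("wrist",w([[247,124],[556,124]]),.027,c)))
print('upper edge',f(plane("wrist",w([[55,235],[735,235]]),.099,c)))
print('toe edge ends',f(plane("wrist",w([[130,95],[670,95]]),.022,c)))
print('base far',f(plane("wrist",w([[108,547],[697,547]]),.008,c)))
sc=lambda l:(np.array(l,float))/4+[300,160]
sd=lambda l:(np.array(l,float)-[440,0])/3.6+[280,140]
print('side cap',f(plane("side",sd([[642,130],[645,45]]),.1675)),'sc cap',f(plane("scene",sc([[127,84],[224,148]]),.1675)))
print('side neck',f(plane("side",sd([[577,186],[582,105]]),.111)))
E
```

```text
cap [[ 0.0528 -0.0434  0.1675]
 [ 0.0535  0.0393  0.1675]]
neck [[ 0.004  -0.0394  0.111 ]
 [ 0.0046  0.0374  0.111 ]]
tip [[-0.0464 -0.0425  0.027 ]
 [-0.0458  0.0416  0.027 ]]
upper edge [[ 0.0097 -0.0757  0.099 ]
 [ 0.0107  0.0729  0.099 ]]
toe edge ends [[-0.0579 -0.0766  0.022 ]
 [-0.0567  0.0744  0.022 ]]
base far [[ 0.0664 -0.0793  0.008 ]
 [ 0.0673  0.0773  0.008 ]]
side cap [[ 0.0516 -0.0489  0.1675]
 [ 0.0503  0.038   0.1675]] sc cap [[ 0.05   -0.0375  0.1675]
 [ 0.0507  0.046   0.1675]]
side neck [[ 0.0066 -0.055   0.111 ]
 [ 0.0046  0.028   0.111 ]]
```

```bash
cat >> h.py <<'E'
YAW=np.radians(-18.8)
def rw(x,y,z):
    c,s=np.cos(YAW),np.sin(YAW); return np.array([.4737+c*x-s*y,.2215+s*x+c*y,z])
E
python3 - <<'E'
from h import *
r=restrot(YAW); u=-r.as_matrix()[:,2]
for y in(-.0425,.0415):
    g=rw(.0357,y,.1435); print(g,move(g+.08*u,r))
E
```

```text
[0.49379909 0.16976252 0.1435    ] (array([-1.67, -4.66,  6.4 ]), array([ 0.06,  0.  , -0.05]))
[0.5208694  0.24928106 0.1435    ] (array([-1.62,  3.74,  6.45]), array([ 0.06,  0.  , -0.05]))
```

Request:
{"fn": "send_rows", "kwargs": {
  "dr": [
    [0,0,0],
    [0,0,0],
    [0.06,0,-0.05],
    [0.06,0,-0.05],
    [0.06,0,-0.05],
    [0.06,0,-0.05],
    [0.06,0,-0.05],
    [0.06,0,-0.05]
  ],
  "xyz": [
    [-0.5,-1.5,1.5],
    [-1,-3,3],
    [-1.4,-4.4,5],
    [-1.7,-4.7,6.4],
    [-1.7,-4.7,6.4],
    [-1.7,-4.7,6.4],
    [-1.7,-4.7,6.4],
    [-1.7,-4.7,6.4]
  ],
  "jaw": [70,70,70,70,70,70,70,70]
}}

```text
time_s: 3.15
eef_pos: [0.5379, 0.1544, 0.209]
eef_rot: [-0.296, 0.156, 0.941, 0.049]
wrist_force: [-1.1, -0.2, -0.2]
opening: 0.697
grasp_force: 0.0
```

```bash
python3 - <<'E'
from h import *
import pickle
np.set_printoptions(precision=4,suppress=True)
r=restrot(YAW); u=-r.as_matrix()[:,2]; g=rw(.0357,-.0425,.1435); print(pose()[0],move(g,r))
c=ctrl.calibration("wrist"); im=ctrl.camera("wrist"); pickle.dump((c,im),open('w2.pkl','wb'))
cv2.imwrite('pics/w2c.png',cv2.resize(im[140:340,190:450,::-1],(780,600),interpolation=cv2.INTER_CUBIC))
E
```

```text
[0.5379 0.1544 0.209 ] (array([0.08, 0.03, 8.04]), array([ 0.  ,  0.01, -0.01]))
```

View pics/w2c.png

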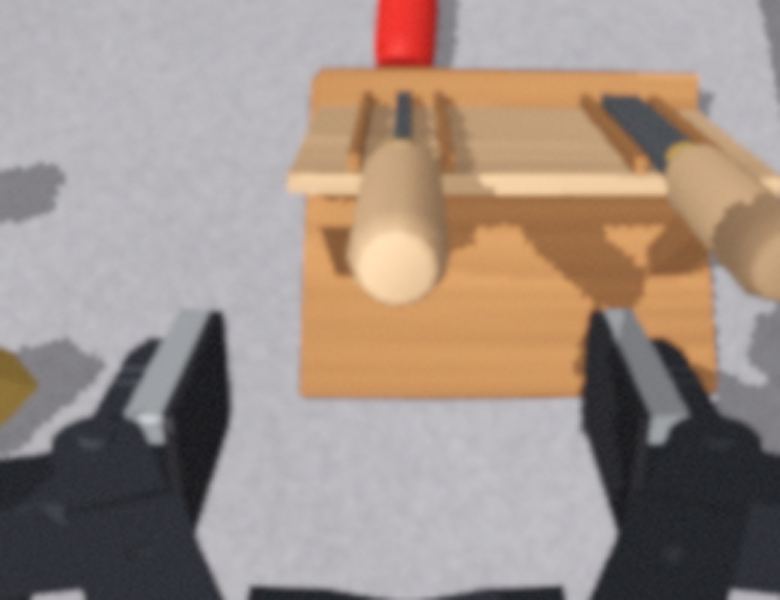

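The left (square) file is between the fingers, with its cap at about crop (397,268), i.e. (322,229). I'll check the offset in the tool frame.

```bash
python3 - <<'E'
from h import *
import pickle
c,im=pickle.load(open('w2.pkl','rb')); p,r=pose()
for px in((397,268),(400,140),(404,95)):
  o,d=rays("wrist",np.array(px)/3+[190,140],c); o=r.inv().apply(o-p); d=r.inv().apply(d[0])
  print([np.round((o+d*(z-o[2])/d[2])*1000,1).tolist() for z in (.047,.052,.057,.122,.215)])
E
```

```text
[[1.8, -1.2, 47.0], [-0.2, -1.3, 52.0], [-2.2, -1.3, 57.0], [-28.8, -1.9, 122.0], [-66.8, -2.7, 215.0]]
[[28.1, -0.6, 47.0], [26.8, -0.6, 52.0], [25.5, -0.6, 57.0], [8.9, -1.0, 122.0], [-14.9, -1.5, 215.0]]
[[36.8, 0.2, 47.0], [35.8, 0.2, 52.0], [34.8, 0.2, 57.0], [21.5, 0.1, 122.0], [2.4, 0.0, 215.0]]
```

Request:
{"fn": "send_rows", "kwargs": {
  "dr": [
    [0,0,0],
    [0,0,0],
    [0,0,0],
    [0,0,0],
    [0,0,0],
    [0,0,0],
    [0,0,0],
    [0,0,0]
  ],
  "xyz": [
    [0,-0.1,1.5],
    [0,-0.1,3.5],
    [0,-0.1,5.5],
    [0,-0.1,7],
    [0,-0.1,8],
    [0,-0.1,8],
    [0,-0.1,8],
    [0,-0.1,8]
  ],
  "jaw": [70,70,70,70,70,70,40,10]
}}

```text
time_s: 4.2
eef_pos: [0.4944, 0.168, 0.1435]
eef_rot: [-0.296, 0.156, 0.941, 0.049]
wrist_force: [-0.5, 0.0, -0.1]
opening: 0.282
grasp_force: 0.0
```

Request:
{"fn": "send_rows", "kwargs": {
  "dr": [
    [0,0,0],
    [0,0,0],
    [0,0,0],
    [0,0,0],
    [0,0,0],
    [0,0,0],
    [0,0,0],
    [0,0,0]
  ],
  "xyz": [
    [0,0,0],
    [0,0,0],
    [0,0,0],
    [0,0,0],
    [0,0,0],
    [0,0,0],
    [0,0,0],
    [0,0,0]
  ],
  "jaw": [0,0,0,0,0,0,0,0]
}}

```text
time_s: 5.2
eef_pos: [0.4944, 0.168, 0.1436]
eef_rot: [-0.296, 0.156, 0.941, 0.049]
wrist_force: [3.6, -1.2, 6.0]
opening: 0.242
grasp_force: 58.6
```

Request:
{"fn": "send_rows", "kwargs": {
  "dr": [
    [0,0,0],
    [0,0,0],
    [0,0,0],
    [0,0,0],
    [0,0,0],
    [0,0,0],
    [0,0,0],
    [0,0,0]
  ],
  "xyz": [
    [0.4,0,-0.3],
    [1.0,0,-0.6],
    [1.8,0,-1.5],
    [2.5,0,-3.5],
    [3,0,-6],
    [3,0,-9],
    [3,0,-12],
    [3,0,-14]
  ],
  "jaw": [0,0,0,0,0,0,0,0]
}}

```text
time_s: 6.2
eef_pos: [0.5472, 0.15, 0.2768]
eef_rot: [-0.296, 0.156, 0.941, 0.049]
wrist_force: [0.3, 0.3, -0.7]
opening: 0.241
grasp_force: 58.7
```

```bash
python3 - <<'E'
from h import *
np.set_printoptions(precision=4,suppress=True)
y=np.radians(14.6); r=rot([np.cos(y),np.sin(y),0],[0,0,-1])
s=ctrl.get_obs(); print(pose()[0],s['q'],s['opening'],s['grasp_force'])
print(move([.516,-.276,.33],r))
m=rot([np.cos(YAW+np.pi/2),np.sin(YAW+np.pi/2),0],[0,0,-1]); print('upright first',move(pose()[0],m))
r2=rot([-np.cos(y),-np.sin(y),0],[0,0,-1]);print(move([.516,-.276,.33],r2))
E
```

```text
[0.5472 0.15   0.2768] [-0.0329  0.5103  1.2339  0.183   1.9797 -1.2523] 0.24103206808007646 58.670251965522766
(array([ -5.82, -41.32, -10.55]), array([-2.87, -5.33,  9.12]))
upright first (array([0., 0., 0.]), array([ 0.  , -5.82, -0.01]))
(array([ -5.82, -41.32, -10.55]), array([  6.23,  -3.35, -19.82]))
```

Request:
{"fn": "send_rows", "kwargs": {
  "dr": [
    [0,0,0],
    [-0.4,-0.7,1.2],
    [-0.8,-1.5,2.5],
    [-1.2,-2.2,3.8],
    [-1.6,-3,5.1],
    [-2,-3.8,6.4],
    [-2.4,-4.6,7.8],
    [-2.87,-5.33,9.12]
  ],
  "xyz": [
    [0,-3,-4],
    [-1,-8,-7],
    [-2,-13,-9],
    [-3,-18,-10],
    [-4,-24,-10.5],
    [-5,-30,-10.5],
    [-5.5,-36,-10.5],
    [-5.8,-41.3,-10.5]
  ],
  "jaw": [0,0,0,0,0,0,0,0]
}}

```text
time_s: 7.2
eef_pos: [0.5139, -0.2771, 0.3284]
eef_rot: [0.001, 0.614, 0.79, -0.001]
wrist_force: [0.6, -0.8, -2.1]
opening: 0.242
grasp_force: 58.8
```

Request:
{"fn": "send_rows", "kwargs": {
  "dr": [
    [0,0,0],
    [0,0,0],
    [0,0,0],
    [0,0,0],
    [0,0,0],
    [0,0,0],
    [0,0,0],
    [0,0,0]
  ],
  "xyz": [
    [0,0,0],
    [0,0,0],
    [0,0,0],
    [0,0,0],
    [0,0,0],
    [0,0,0],
    [0,0,0],
    [0,0,0]
  ],
  "jaw": [0,0,0,0,0,0,0,0]
}}

```text
time_s: 8.2
eef_pos: [0.515, -0.2755, 0.3278]
eef_rot: [-0.001, 0.611, 0.791, -0.0]
wrist_force: [0.2, 0.2, -1.5]
opening: 0.241
grasp_force: 59.0
```

```bash
python3 - <<'E'
from h import *
import pickle
np.set_printoptions(precision=4,suppress=True)
y=np.radians(14.6); r=rot([np.cos(y),np.sin(y),0],[0,0,-1])
s=ctrl.get_obs(); print(pose()[0],s['q'],s['opening'],s['grasp_force']); print(move([.516,-.276,.33],r))
c=ctrl.calibration("wrist"); im=ctrl.camera("wrist"); pickle.dump((c,im),open('w3.pkl','wb'))
cv2.imwrite('pics/w3.png',im[...,::-1])
for n in ("scene","side"): np.save(n+'1.npy',ctrl.camera(n))
E
```

```text
[ 0.515  -0.2755  0.3278] [-0.6939  0.1486  1.4879 -0.0007  1.5068 -0.9489] 0.2414372673320283 58.96270036697388
(array([-0.07,  0.08, -0.22]), array([-0.02, -0.01,  0.  ]))
```

View pics/w3.png

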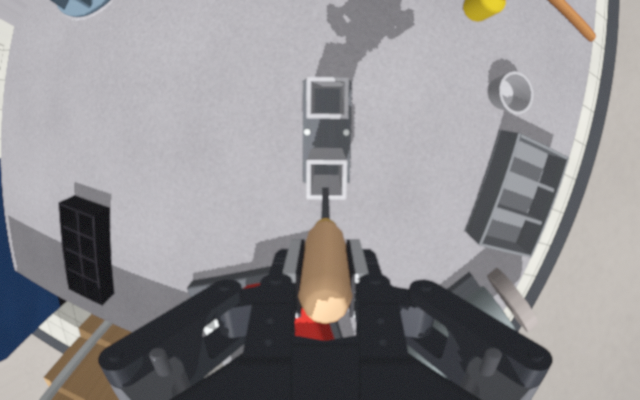

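The near tube's mouth is centred at about (326.5,180) and the far one at about (328,98). The blade tip is at about (325,188), over the near tube.

```bash
python3 - <<'E'
from h import *
import pickle
np.set_printoptions(precision=4,suppress=True)
c,im=pickle.load(open('w3.pkl','rb'))
g=im.max(2).astype(int)
N=plane("wrist",[[306,161],[347,161],[347,199],[306,199]],.118,c);F=plane("wrist",[[306,78],[350,78],[350,117],[306,117]],.118,c)
print(N,N.mean(0),F,F.mean(0)); d=F.mean(0)-N.mean(0);print(np.degrees(np.arctan2(-d[0],d[1])),np.linalg.norm(d))
print('tip',plane("wrist",[[325,188],[325,220]],.182,c))
print(im[180:206:2,320:333].mean(2).astype(int))
E
```

```text
[[ 0.4917 -0.2646  0.118 ]
 [ 0.535  -0.2532  0.118 ]
 [ 0.5466 -0.2949  0.118 ]
 [ 0.502  -0.3065  0.118 ]] [ 0.5188 -0.2798  0.118 ] [[ 0.4696 -0.1772  0.118 ]
 [ 0.5146 -0.1653  0.118 ]
 [ 0.5255 -0.2061  0.118 ]
 [ 0.4801 -0.218   0.118 ]] [ 0.4974 -0.1917  0.118 ]
13.656777001361641 0.09070534004608186
tip [[ 0.5153 -0.2728  0.182 ]
 [ 0.5231 -0.3024  0.182 ]]
[[121 121 122 122 121 120 122 121 121 120 121 121 120]
 [121 120 122 121 121 122 121 121 119 120 120 120 121]
 [121 121 122 121 123 121 120 120 119 119 119 120 122]
 [121 119 115 114 113 114 112 113 114 118 119 119 122]
 [117 107  89  79  73  74  73  78  91 109 116 120 121]
 [118 105  85  68  61  62  62  68  86 105 116 120 119]
 [117 107  86  67  62  61  61  69  82 102 117 119 120]
 [149 133 100  72  63  63  61  67  88 118 135 138 138]
 [214 192 141  81  63  63  63  78 136 187 208 213 213]
 [217 195 142  82  63  62  62  77 131 182 208 217 219]
 [189 166 122  76  62  61  61  70 103 146 176 187 192]
 [174 149 107  70  63  60  63  68 100 143 169 179 184]
 [168 141 101  70  61  63  62  68 101 144 170 182 186]]
```

Request:
{"fn": "send_rows", "kwargs": {
  "dr": [
    [0,0,0],
    [0,0,0],
    [0,0,0],
    [0,0,0],
    [0,0,0],
    [0,0,0],
    [0,0,0],
    [0,0,0]
  ],
  "xyz": [
    [-0.5,0.1,1],
    [-0.5,0.1,4],
    [-0.5,0.1,7],
    [-0.5,0.1,10],
    [-0.5,0.1,13],
    [-0.5,0.1,15.5],
    [-0.5,0.1,16.8],
    [-0.5,0.1,16.8]
  ],
  "jaw": [0,0,0,0,0,0,0,0]
}}

```text
time_s: 9.35
eef_pos: [0.5165, -0.2797, 0.1586]
eef_rot: [-0.002, 0.611, 0.791, -0.0]
wrist_force: [0.4, 0.2, -1.1]
opening: 0.241
grasp_force: 59.0
```

Request:
{"fn": "send_rows", "kwargs": {
  "dr": [
    [0,0,0],
    [0,0,0],
    [0,0,0],
    [0,0,0],
    [0,0,0],
    [0,0,0],
    [0,0,0],
    [0,0,0]
  ],
  "xyz": [
    [0,0,0],
    [0,0,0.1],
    [0,0,0.2],
    [0,0,0.3],
    [0,0,0.4],
    [0,0,0.5],
    [0,0,0.5],
    [0,0,0.5]
  ],
  "jaw": [0,0,0,0,0,0,0,0]
}}

```text
time_s: 10.35
eef_pos: [0.517, -0.28, 0.1548]
eef_rot: [-0.001, 0.611, 0.791, -0.0]
wrist_force: [0.8, 0.7, -1.1]
opening: 0.239
grasp_force: 59.0
```

Request:
{"fn": "send_rows", "kwargs": {
  "dr": [
    [0,0,0],
    [0,0,0],
    [0,0,0],
    [0,0,0],
    [0,0,0],
    [0,0,0],
    [0,0,0],
    [0,0,0]
  ],
  "xyz": [
    [0,0,0],
    [0,0,0.1],
    [0,0,0.1],
    [0,0,0.2],
    [0,0,0.2],
    [0,0,0.3],
    [0,0,0.3],
    [0,0,0.3]
  ],
  "jaw": [0,0,0,0,0,0,0,0]
}}

```text
time_s: 11.35
eef_pos: [0.5173, -0.2804, 0.1528]
eef_rot: [-0.0, 0.611, 0.791, -0.0]
wrist_force: [-0.8, 1.5, 5.7]
opening: 0.246
grasp_force: 59.8
```

Request:
{"fn": "send_rows", "kwargs": {
  "dr": [
    [0,0,0],
    [0,0,0],
    [0,0,0],
    [0,0,0],
    [0,0,0],
    [0,0,0],
    [0,0,0],
    [0,0,0]
  ],
  "xyz": [
    [0,0,-0.1],
    [0,0,-0.1],
    [0,0,-0.1],
    [0,0,-0.1],
    [0,0,-0.1],
    [0,0,-0.1],
    [0,0,-0.1],
    [0,0,-0.1]
  ],
  "jaw": [5,10,20,30,40,50,60,70]
}}

```text
time_s: 12.35
eef_pos: [0.517, -0.28, 0.1528]
eef_rot: [-0.001, 0.611, 0.791, -0.0]
wrist_force: [0.5, 1.0, -0.0]
opening: 0.7
grasp_force: 0.0
```

Request:
{"fn": "send_rows", "kwargs": {
  "dr": [
    [0,0,0],
    [0,0,0],
    [0,0,0],
    [0,0,0],
    [0,0,0],
    [0,0,0],
    [0,0,0],
    [0,0,0]
  ],
  "xyz": [
    [0,0,0],
    [0,0,0],
    [0,0,-1],
    [0,0,-3],
    [0,0,-6],
    [0,0,-9],
    [0,0,-12],
    [0,0,-15]
  ],
  "jaw": [70,70,70,70,70,70,70,70]
}}

```text
time_s: 13.35
eef_pos: [0.5173, -0.2801, 0.3047]
eef_rot: [-0.0, 0.611, 0.791, -0.0]
wrist_force: [-0.2, -0.5, 0.2]
opening: 0.694
grasp_force: 0.0
```

```bash
python3 - <<'E'
from h import *
import pickle
np.set_printoptions(precision=4,suppress=True)
im=ctrl.camera("wrist"); 
a=ctrl.camera("scene")[120:260,160:420,::-1];f=lambda i,s:cv2.resize(i,s,interpolation=cv2.INTER_CUBIC)
cv2.imwrite('pics/p4.png',np.hstack([f(im[:,170:470,::-1],(300,400)),f(a,(500,269)) if 0 else cv2.copyMakeBorder(f(a,(500,269)),0,131,0,0,cv2.BORDER_CONSTANT)]))
r=restrot(YAW); u=-r.as_matrix()[:,2]; g=rw(.0357,.0415,.1435); p,_=pose();print(p,ctrl.get_obs()['q'])
print('pre',move(g+.09*u,r)); print('rest only rot',move(p,r))
E
```

```text
[ 0.5188 -0.2813  0.3079] [-0.6974  0.1679  1.5052 -0.0007  1.4619 -0.9525]
pre (array([48.49, 17.87,  8.85]), array([ 2.88,  5.41, -9.13]))
rest only rot (array([0., 0., 0.]), array([ 2.88,  5.41, -9.13]))
```

View pics/p4.png

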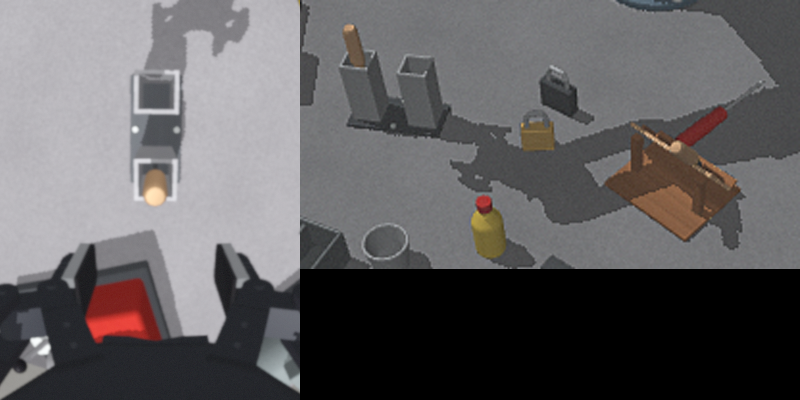

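The square file stands in the -y tube (its handle shows at picture crop (352,45)). The bystanders are unmoved. Now the flat file.

Request:
{"fn": "send_rows", "kwargs": {
  "dr": [
    [0,0,0],
    [0.4,0.7,-1.2],
    [0.8,1.5,-2.5],
    [1.2,2.2,-3.8],
    [1.6,3,-5.1],
    [2,3.8,-6.4],
    [2.4,4.6,-7.8],
    [2.88,5.41,-9.13]
  ],
  "xyz": [
    [4,1.5,-2],
    [9.5,3.5,-2],
    [15,5.5,-2],
    [20.5,7.5,-2],
    [26,9.5,-2],
    [31.5,11.6,-1],
    [37,13.7,0],
    [42.5,15.7,1]
  ],
  "jaw": [70,70,70,70,70,70,70,70]
}}

```text
time_s: 14.45
eef_pos: [0.5619, 0.1722, 0.2923]
eef_rot: [-0.301, 0.153, 0.94, 0.051]
wrist_force: [0.7, 0.2, 0.4]
opening: 0.706
grasp_force: 0.0
```

```bash
python3 - <<'E'
from h import *
r=restrot(YAW); u=-r.as_matrix()[:,2]; g=rw(.0357,.0415,.1435)
print(pose()[0],move(g+.09*u,r))
E
```

```text
[0.56191579 0.17224023 0.29226895] (array([-3.42,  5.94,  6.81]), array([ 0.01, -0.1 ,  0.05]))
```

Request:
{"fn": "send_rows", "kwargs": {
  "dr": [
    [0,0,0],
    [0,0,0],
    [0,0,0],
    [0,0,0],
    [0,0,0],
    [0,0,0],
    [0,0,0],
    [0,0,0]
  ],
  "xyz": [
    [-1,2,1],
    [-2,4,3],
    [-3,5.5,5],
    [-3.4,5.9,6.8],
    [-3.4,5.9,6.8],
    [-3.4,5.9,6.8],
    [-3.4,5.9,6.8],
    [-3.4,5.9,6.8]
  ],
  "jaw": [70,70,70,70,70,70,70,70]
}}

```text
time_s: 15.45
eef_pos: [0.5704, 0.2303, 0.2188]
eef_rot: [-0.299, 0.155, 0.94, 0.051]
wrist_force: [-0.0, 0.8, 0.5]
opening: 0.701
grasp_force: 0.0
```

```bash
python3 - <<'E'
from h import *
import pickle
r=restrot(YAW); g=rw(.0357,.0415,.1435); print(pose()[0],move(g,r))
c=ctrl.calibration("wrist"); im=ctrl.camera("wrist"); pickle.dump((c,im),open('w5.pkl','wb'))
cv2.imwrite('pics/w5c.png',cv2.resize(im[140:340,190:450,::-1],(780,600),interpolation=cv2.INTER_CUBIC))
E
```

```text
[0.57040828 0.23025591 0.2188269 ] (array([-0.03,  0.18,  9.21]), array([ 0.03, -0.06,  0.01]))
```

View pics/w5c.png

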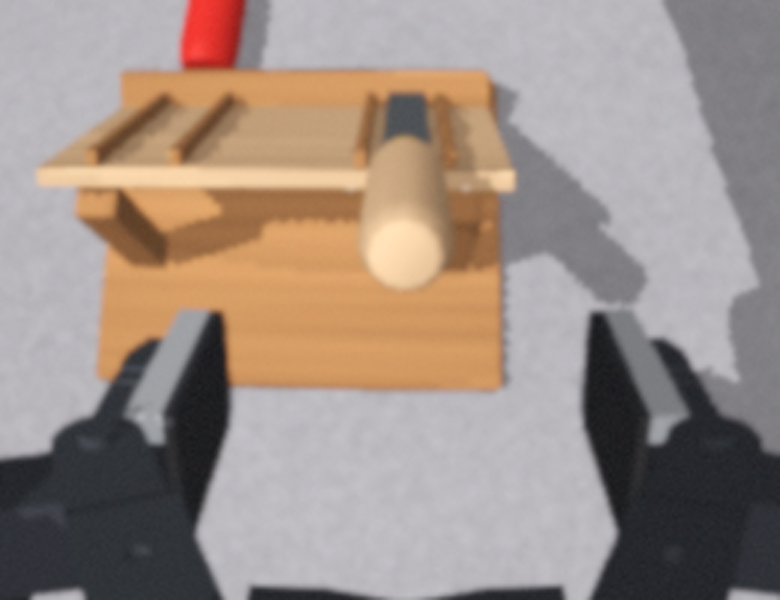

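The cap is at crop (404,252), centred between the fingers, and the flat blade is visible behind it. Advance and grip.

Request:
{"fn": "send_rows", "kwargs": {
  "dr": [
    [0,0,0],
    [0,0,0],
    [0,0,0],
    [0,0,0],
    [0,0,0],
    [0,0,0],
    [0,0,0],
    [0,0,0]
  ],
  "xyz": [
    [0,0,1.5],
    [0,0,3.5],
    [0,0,5.5],
    [0,0,7.5],
    [0,0,9.2],
    [0,0,9.2],
    [0,0,9.2],
    [0,0,9.2]
  ],
  "jaw": [70,70,70,70,70,70,40,10]
}}

```text
time_s: 16.5
eef_pos: [0.5203, 0.2479, 0.1437]
eef_rot: [-0.299, 0.155, 0.94, 0.051]
wrist_force: [0.1, -0.2, 0.7]
opening: 0.28
grasp_force: 0.0
```

Request:
{"fn": "send_rows", "kwargs": {
  "dr": [
    [0,0,0],
    [0,0,0],
    [0,0,0],
    [0,0,0],
    [0,0,0],
    [0,0,0],
    [0,0,0],
    [0,0,0]
  ],
  "xyz": [
    [0,0,0],
    [0,0,0],
    [0,0,0],
    [0,0,0],
    [0,0,0],
    [0,0,0],
    [0,0,0],
    [0,0,0]
  ],
  "jaw": [0,0,0,0,0,0,0,0]
}}

```text
time_s: 17.5
eef_pos: [0.5204, 0.2479, 0.1438]
eef_rot: [-0.299, 0.155, 0.94, 0.051]
wrist_force: [3.5, -1.3, 4.6]
opening: 0.241
grasp_force: 58.7
```

Request:
{"fn": "send_rows", "kwargs": {
  "dr": [
    [0,0,0],
    [0,0,0],
    [0,0,0],
    [0,0,0],
    [0,0,0],
    [0,0,0],
    [0,0,0],
    [0,0,0]
  ],
  "xyz": [
    [0.4,0,-0.3],
    [1.0,0,-0.6],
    [1.8,0,-1.5],
    [2.5,0,-3.5],
    [3,0,-6],
    [3,0,-9],
    [3,0,-12],
    [3,0,-14]
  ],
  "jaw": [0,0,0,0,0,0,0,0]
}}

```text
time_s: 18.5
eef_pos: [0.5745, 0.2289, 0.2775]
eef_rot: [-0.298, 0.155, 0.94, 0.051]
wrist_force: [0.5, 0.6, -1.0]
opening: 0.238
grasp_force: 58.6
```

```bash
python3 - <<'E'
from h import *
y=np.radians(14); r=rot([np.cos(y),np.sin(y),0],[0,0,-1])
print(pose()[0],move([.496,-.192,.36],r))
E
```

```text
[0.57446377 0.22892422 0.27752376] (array([ -0.16, -42.34, -10.43]), array([-2.89, -5.39,  9.23]))
```

Request:
{"fn": "send_rows", "kwargs": {
  "dr": [
    [0,0,0],
    [-0.4,-0.7,1.2],
    [-0.8,-1.5,2.5],
    [-1.2,-2.2,3.8],
    [-1.6,-3,5.1],
    [-2,-3.8,6.4],
    [-2.4,-4.6,7.8],
    [-2.89,-5.39,9.23]
  ],
  "xyz": [
    [0,-3,-4],
    [0,-8,-7],
    [0,-14,-9],
    [0,-20,-10],
    [0,-26,-10.5],
    [0,-32,-10.5],
    [-0.1,-38,-10.5],
    [-0.2,-42.3,-10.4]
  ],
  "jaw": [0,0,0,0,0,0,0,0]
}}

```text
time_s: 19.5
eef_pos: [0.4944, -0.1938, 0.359]
eef_rot: [0.001, 0.618, 0.786, -0.002]
wrist_force: [1.6, -0.2, -1.4]
opening: 0.238
grasp_force: 58.8
```

Request:
{"fn": "send_rows", "kwargs": {
  "dr": [
    [0,0,0],
    [0,0,0],
    [0,0,0],
    [0,0,0],
    [0,0,0],
    [0,0,0],
    [0,0,0],
    [0,0,0]
  ],
  "xyz": [
    [0,0,0],
    [0,0,0],
    [0,0,0],
    [0,0,0],
    [0,0,0],
    [0,0,0],
    [0,0,0],
    [0,0,0]
  ],
  "jaw": [0,0,0,0,0,0,0,0]
}}

```text
time_s: 20.5
eef_pos: [0.4953, -0.1912, 0.3568]
eef_rot: [-0.002, 0.615, 0.788, -0.001]
wrist_force: [-0.6, 0.6, -0.3]
opening: 0.24
grasp_force: 58.9
```

```bash
python3 - <<'E'
from h import *
import pickle
np.set_printoptions(precision=4,suppress=True)
y=np.radians(14); r=rot([np.cos(y),np.sin(y),0],[0,0,-1])
s=ctrl.get_obs(); print(pose()[0],s['grasp_force'],move([.496,-.192,.36],r))
c=ctrl.calibration("wrist"); im=ctrl.camera("wrist"); pickle.dump((c,im),open('w6.pkl','wb'))
cv2.imwrite('pics/w6c.png',cv2.resize(im[60:260,220:440,::-1],(660,600),interpolation=cv2.INTER_CUBIC))
E
```

```text
[ 0.4953 -0.1912  0.3568] 58.94565761089325 (array([-0.09,  0.05, -0.32]), array([-0.04, -0.01,  0.  ]))
```

View pics/w6c.png

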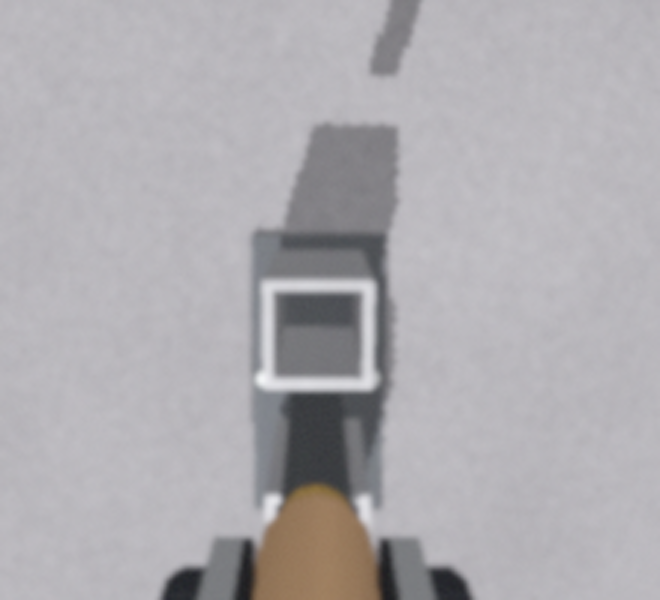

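The +y tube's mouth is at crop (260–378, 280–390), and the flat blade's tip is at about (315,395).

```bash
python3 - <<'E'
from h import *
import pickle
np.set_printoptions(precision=4,suppress=True)
c,im=pickle.load(open('w6.pkl','rb')); w=lambda l:np.array(l,float)/3+[220,60]
N=plane("wrist",w([[262,280],[376,280],[380,390],[256,390]]),.118,c); t=plane("wrist",w([[315,395]]),.211,c)[0]
p,r=pose(); print(N.mean(0),t,'shift cm tool',r.inv().apply(np.r_[N.mean(0)[:2]-t[:2],0])*100,'axis',r.inv().apply(np.r_[N.mean(0)[:2]-p[:2],0])*100)
E
```

```text
[ 0.4974 -0.1924  0.118 ] [ 0.4961 -0.1919  0.211 ] shift cm tool [-0.0711  0.1107 -0.0005] axis [-0.1546  0.1775 -0.0008]
```

Request:
{"fn": "send_rows", "kwargs": {
  "dr": [
    [0,0,0],
    [0,0,0],
    [0,0,0],
    [0,0,0],
    [0,0,0],
    [0,0,0],
    [0,0,0],
    [0,0,0]
  ],
  "xyz": [
    [-0.1,0.1,2],
    [-0.1,0.1,5],
    [-0.1,0.1,8.5],
    [-0.1,0.1,12],
    [-0.1,0.1,15.5],
    [-0.1,0.1,18.3],
    [-0.1,0.1,19.7],
    [-0.1,0.1,19.7]
  ],
  "jaw": [0,0,0,0,0,0,0,0]
}}

```text
time_s: 21.55
eef_pos: [0.4954, -0.1918, 0.1593]
eef_rot: [-0.002, 0.616, 0.788, -0.001]
wrist_force: [0.7, -0.2, -0.2]
opening: 0.239
grasp_force: 59.0
```

Request:
{"fn": "send_rows", "kwargs": {
  "dr": [
    [0,0,0],
    [0,0,0],
    [0,0,0],
    [0,0,0],
    [0,0,0],
    [0,0,0],
    [0,0,0],
    [0,0,0]
  ],
  "xyz": [
    [0,0,0],
    [0,0,0.1],
    [0,0,0.2],
    [0,0,0.3],
    [0,0,0.4],
    [0,0,0.4],
    [0,0,0.4],
    [0,0,0.4]
  ],
  "jaw": [0,0,0,0,0,0,0,0]
}}

```text
time_s: 22.55
eef_pos: [0.4958, -0.192, 0.1559]
eef_rot: [-0.001, 0.615, 0.788, -0.001]
wrist_force: [-0.2, 0.6, -0.1]
opening: 0.239
grasp_force: 59.0
```

Request:
{"fn": "send_rows", "kwargs": {
  "dr": [
    [0,0,0],
    [0,0,0],
    [0,0,0],
    [0,0,0],
    [0,0,0],
    [0,0,0],
    [0,0,0],
    [0,0,0]
  ],
  "xyz": [
    [0,0,0],
    [0,0,0.1],
    [0,0,0.1],
    [0,0,0.2],
    [0,0,0.2],
    [0,0,0.3],
    [0,0,0.3],
    [0,0,0.3]
  ],
  "jaw": [0,0,0,0,0,0,0,0]
}}

```text
time_s: 23.55
eef_pos: [0.4957, -0.192, 0.1528]
eef_rot: [-0.002, 0.615, 0.788, -0.001]
wrist_force: [0.2, 0.1, -1.4]
opening: 0.24
grasp_force: 59.0
```

Request:
{"fn": "send_rows", "kwargs": {
  "dr": [
    [0,0,0],
    [0,0,0],
    [0,0,0],
    [0,0,0],
    [0,0,0],
    [0,0,0],
    [0,0,0],
    [0,0,0]
  ],
  "xyz": [
    [0,0,0.1],
    [0,0,0.2],
    [0,0,0.2],
    [0,0,0.2],
    [0,0,0.2],
    [0,0,0.2],
    [0,0,0.2],
    [0,0,0.2]
  ],
  "jaw": [0,0,0,0,0,0,0,0]
}}

```text
time_s: 24.55
eef_pos: [0.4962, -0.1924, 0.1519]
eef_rot: [-0.001, 0.615, 0.788, -0.001]
wrist_force: [-0.9, 0.2, 6.8]
opening: 0.238
grasp_force: 59.7
```

Contact with the floor. Release, then retreat.

Request:
{"fn": "send_rows", "kwargs": {
  "dr": [
    [0,0,0],
    [0,0,0],
    [0,0,0],
    [0,0,0],
    [0,0,0],
    [0,0,0],
    [0,0,0],
    [0,0,0]
  ],
  "xyz": [
    [0,0,-0.1],
    [0,0,-0.1],
    [0,0,-0.1],
    [0,0,-0.1],
    [0,0,-0.1],
    [0,0,-0.1],
    [0,0,-0.1],
    [0,0,-0.1]
  ],
  "jaw": [5,10,20,30,40,50,60,70]
}}

```text
time_s: 25.55
eef_pos: [0.4957, -0.192, 0.1518]
eef_rot: [-0.002, 0.615, 0.788, -0.001]
wrist_force: [0.4, 0.8, -0.3]
opening: 0.702
grasp_force: 0.0
```

Request:
{"fn": "send_rows", "kwargs": {
  "dr": [
    [0,0,0],
    [0,0,0],
    [0,0,0],
    [0,0,0],
    [0,0,0],
    [0,0,0],
    [0,0,0],
    [0,0,0]
  ],
  "xyz": [
    [0,0,0],
    [0,0,0],
    [0,0,-1],
    [0,0,-3],
    [0,0,-6],
    [0,0,-9],
    [0,0,-12],
    [0,0,-15]
  ],
  "jaw": [70,70,70,70,70,70,70,70]
}}

```text
time_s: 26.55
eef_pos: [0.4963, -0.192, 0.3037]
eef_rot: [-0.001, 0.615, 0.788, -0.001]
wrist_force: [0.6, -0.4, 0.3]
opening: 0.698
grasp_force: 0.0
```

Request:
{"fn": "send_rows", "kwargs": {
  "dr": [
    [0,0,0],
    [0,0,0],
    [0,0,0],
    [0,0,0],
    [0,0,0],
    [0,0,0],
    [0,0,0],
    [0,0,0]
  ],
  "xyz": [
    [0,0,-1],
    [0,0,-2],
    [0,0,-2],
    [0,0,-2],
    [0,0,-2],
    [0,0,-2],
    [0,0,-2],
    [0,0,-2]
  ],
  "jaw": [70,70,70,70,70,70,70,70]
}}

```text
time_s: 27.55
eef_pos: [0.4964, -0.192, 0.3218]
eef_rot: [-0.002, 0.615, 0.788, -0.001]
wrist_force: [-0.7, 0.1, -0.5]
opening: 0.702
grasp_force: 0.0
```

```bash
python3 - <<'E'
from h import *
im=ctrl.camera("wrist"); a=ctrl.camera("scene"); b=ctrl.camera("side")
f=lambda i,s:cv2.resize(i,s,interpolation=cv2.INTER_CUBIC)
t=np.hstack([f(im[60:260,220:440,::-1],(330,300)),f(b[100:400,220:520,::-1],(300,300))])
u=f(a[110:260,150:465,::-1],(630,300)); cv2.imwrite('pics/end.png',np.vstack([t,u]))
E
```

```text
(no output)
```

View pics/end.png

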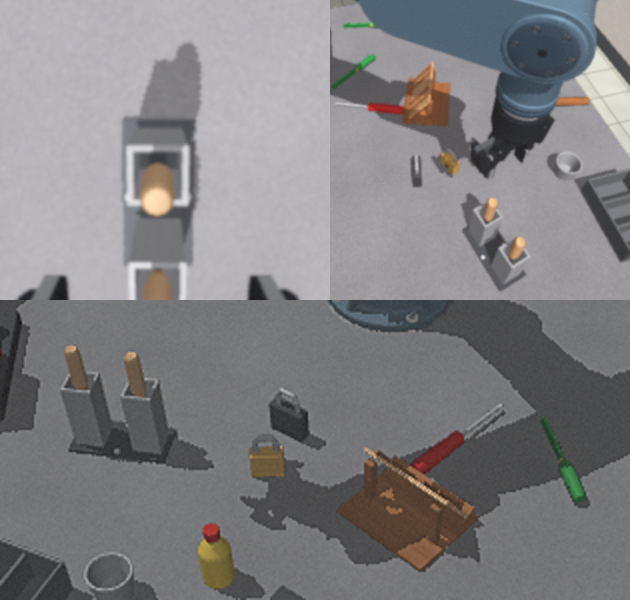

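Both files stand in their own tubes (handles at crop (72,365) and (135,370)). The rest is empty and the bystanders are undisturbed.

```bash
python3 -c "
from bench import ctrl
print(ctrl.hand_in())"
```

```text
the job is handed in; nothing more can be done
None
```

Both files are blade down in the steel stand, the square file in the -y tube and the flat file in the +y tube; each touched its tube's floor before release, the last pictures show nothing else moved, and the job was handed in at about 28 s.

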